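# Release the waiting carton through the lever guard

## Robot

A 7-joint arm with a two-finger parallel gripper is mounted at the origin on the work surface. World frame = base frame: x ahead of the robot, y to its left, z up, the work surface at z = 0. Lengths are in mm, angles in rad, forces in N, time in s.
With the tool pointing down it reaches from about 425 to 875 mm from the base axis. Payload 8.4 kg.
Tool frame: the origin (TCP) lies at the very end of the fingers, on their centre line; the grasp point (between the pads) lies 19 mm behind it; z points along the fingers, y is the direction in which the jaws open and shut (so a half turn about z gives the same grasp; the last joint's range is limited). The gripper opens to 85 mm and grips with 20 to 120 N. Pads are 22 mm wide; open, the fingers measure 114 mm over their backs; the gripper's body (76 mm by 85 mm) begins 54 mm behind the grasp point. The pads swing forward as they close: fully open they stand 13 mm farther back than shut.
Start: joints at [-1.3, 0.333, 0.04, 1.465, -0.013, 1.343, -0.059], TCP at [234.928, 606.03, 231.308] pointing down, gripper open.
Joint ranges: [-2.58, 2.58], [-0.38, 2.09], [-1.3, 1.39], [0.25, 2.4], [-1.5, 4.64], [0.08, 2.09], [-2.65, 2.65]. Speed limits (rad/s): [2.22, 2.22, 2.79, 2.79, 3.14, 3.14, 3.14].

## Interface

Orientations are given as [roll, pitch, yaw] about the fixed x, y, z axes, in that order (R = Rz(yaw) Ry(pitch) Rx(roll)).
In Python, from rig import robot gives the robot as it stands.
- The arm moves only by the tool drive_tool, never from a script. Its argument "deltas" is a list that holds one entry, the list of rows, each a list of 7 numbers: the shift along the tool's x, y, z in mm, then the turn, a rotation vector about the tool's x, y, z in rad, then the closure, from 0 (fully open) to 1 (shut). In form: [[[x, y, z, wx, wy, wz, gripper], ...]]. A call has 1 to 5 rows; each row is the pose to reach, as a shift and turn from the pose measured when the call began, along the tool's axes at that moment; what a row does not reach only later rows make up. A row lasts 1/12 s, in which the tool goes at most 41.7 mm and 7.16 degrees, less where a joint would pass 70% of its speed; a pose out of reach is approached as far as the arm can. A call with a gripper value outside its range is refused whole. The fingers move at their own pace and stop on an object; "grip_force" is the grip in N (left out, the last holds). Time passes only in rows, so rows that repeat a pose let the fingers close. It gives the time, the measured TCP pose, the force and the opening at its end, in the units of the state.
- robot.state(): the state, without advancing time (a new reading comes with each control period).
- robot.grab_frame(name): name is "side" or "top" or "wrist"; returns a dict with "frame" (400x640x3 uint8, red, green, blue), "range_z" (400x640 float32, mm along the optical axis (not along the pixel's ray), 0 where there is no reading), "vertical_fov" (degrees; the focal length in pixels is half the picture's height over the tangent of half this angle, whatever the lens; pixels are square), "cx", "cy" (the principal point, pixels), "world_to_cam" (4x4, takes a point from world to camera coordinates). Camera axes: x right, y down, z forward; pixel columns grow to the right and rows downward; lengths in mm; the calibration is good to about 2 mm. A picture is of the moment at which its call begins.
- robot.hand_in(): hands the job in, once; it reports no verdict.
Trained networks look in the newest picture that a camera, given by its name, has taken for a name from the list of things; names that differ only in an ending like _2 or _b are one class to them, and where a whole thing is asked for, a point or a joint stands for the part that bears it (a point fixed in the world has none). Each returns a list of dicts, best first, with "confidence" (0 to 1); they miss things now and then, are a little off and sometimes report something else, mostly with a low value. They report only what shows in the picture. A call takes as long as a camera call. They do not tell look-alikes from the thing itself.
- robot.search_frame(camera, query): "pixel" ([row, column] in pixels, amid what is visible of it).
The state is a dict: "time": time; "joints": joint angles; "joint_vel": joint speeds; "joint_torque": joint torques, N m; "eef_pos": TCP position; "tcp_rot": TCP orientation; "force": force on the tool from outside, world axes, zero at the start; "torque": the same for the moment, N m; "opening": finger opening in mm.
Only numpy, scipy, OpenCV 4.12 (cv2) and the standard library are available. Lean on these libraries where they do the work, as an engineer would, in place of code of your own. Each camera call takes 0.05 s, during which the arm holds its last target.

## Task

Let the waiting gift carton run down the roller lane: reach in through the window of the grey lever guard without touching the guard, press the black lever pad down with the fingertips and keep it pressed until the carton has rolled right down to the end stop, then let the lever spring back up and take the hand out. Do not touch the carton itself; nothing is picked up, and the other things on the bench stay where they are.

Things in the scene. Friction and masses are not known exactly. Their poses are not given: they have to be found in the camera images.
- lane: Green roller lane, 580 mm long. Origin on the bench under the blade stop, mid-lane. Axes: z up; y along the lane, uphill (cartons roll to -y, slope 5 degrees); x across it: the guard is on the -x side, towards the robot. Roller tops 95 mm above the bench at y = 0, 72 at the low end, 120 at the high end; rails 8 mm higher, outer faces at x = -83 and +95 mm. End stop face at y = -256 mm.
- guard: Grey sheet-steel hood over the hand lever, fixed beside the lane; same origin and axes as the lane. It covers x = -197 to -88 mm and y = -100 to +107 mm. Its top slopes up 15 degrees towards the lane: 96 mm above the bench at its front edge, 124 mm at the lane. It must not be touched.
- window (a point): Centre of the window in the guard's sloping top, 110 mm above the bench, straight above the lever pad (axes as the lane, not sloped). The opening is 84 mm along the lane (y) and 72 mm up the slope (70 mm measured level, x); sheet 3 mm thick with a 4.4 mm rolled edge. The hood is wider inside than its window.
- pad_top (a point): Centre of the upper face of the black rubber pad (44 mm across the lane by 40 mm along it, 8 mm thick) at the end of the hand lever, 92 mm above the bench and 18 mm below the window's centre with the lever up. Pressed fully it goes 21 mm down (to 71 mm) and about 6 mm towards -y of the lane.
- lever (a joint): Lever angle about a shaft 103 mm uphill of the pad: 0 up (stop blade 10 mm above the rollers), 0.20 rad fully down. A spring returns it; at the pad it takes about 3 N to start, 7 N at the bottom. From about 0.14 rad the blade is well below the rollers and the carton rolls off by itself, arriving within 4 s; let up sooner, the blade rises under it and stops it.
- carton: White gift carton with a brown paper band, 120 mm (x, across the lane) by 160 mm (y, along it) by 60 mm, 0.25 to 0.5 kg, standing on the rollers uphill of the blade and leaning on it. Origin at the centre of its underside: about y = +83 mm in the lane's frame at the start and y = -175 mm against the end stop.
- tape_roll: Bystander: roll of pale parcel tape, 96 mm across, 48 mm high, on the bench in front of the guard; origin under its centre.
- marker: Bystander: grey marker pen with black cap, 135 mm long, 20 mm thick, lying in front of the guard; origin on the bench under its middle.
- stamp: Bystander: wooden hand stamp, 45 by 30 mm, 70 mm high, on the bench beside the guard; origin under its centre.
- dispenser: Bystander: light blue table tape dispenser, 190 by 70 mm, 121 mm high, to the right; origin under its centre.
- glue_bottle: Bystander: light blue bottle with white nozzle, 58 mm across, 162 mm high, to the left; origin under its centre.
There are look-alikes about, which are no part of the job. What is shaped like the carton but red is not meant.

How it is judged (in metres and radians):
On the way, in this order (a step that is already met when the one before it is completed fails the run):
1. the fingers press the lever pad down until the stop blade is below the rollers (value of joint lever above 0.14 rad and contact force between the fingers and lever_c0 above 1 N), for 0.2 s.
2. the carton has rolled down to the end stop while the fingers still hold the lever down (y of carton in the frame of lane below -0.165 m and value of joint lever above 0.12 rad and contact force between the fingers and lever_c0 above 1 N), for 0.1 s.
At the end, for the whole second after the job is handed in: The carton lies flat on the rollers at rest against the end stop (within about 10 mm), the lever is back up (under 0.03 rad) (y of carton in the frame of lane below -0.165 m and z of carton in the frame of lane between 0.07 and 0.09 m and angle between carton's own z axis and vertical below 0.15 rad and linear speed of carton below 0.02 m/s and value of joint lever below 0.03 rad); the robot touches nothing.
It fails at once if the robot touches the guard (contact force between any of the fingers, the arm and guard above 0.5 N).
It fails at once if the robot touches the carton (contact force between any of the fingers, the arm and carton above 0.3 N).
It fails at once if the carton is lifted off the lane (z of carton in the frame of lane above 0.135 m).
It fails at once if something else on the bench is shifted or lifted by more than 20 mm (distance of any of tape_roll, marker, stamp, dispenser, glue_bottle from where it was at the start of the episode above 0.02 m).
It also fails if it takes over 35 s, if anything falls off the work surface, if the arm or the gripper's body presses on something with over 40 N, if the wrist force passes 120 N, or if a joint passes its speed limit or range.

## Working session

There is one attempt and no reset: what is moved stays moved. The work goes in short steps, Python scripts to look and compute and a tool call to move; the robot and the scene stay as the last step left them, time stands still between calls to the robot, and variables do not carry over. Pictures are saved under pics/ and viewed, and the job is handed in when it is done.

Besides the shell and the picture viewer there is one more tool, called as name(argument=value, ...), one argument or row to a line, values as JSON. drive_tool: Moves the arm, as the interface text tells. Its arguments: {"type":"object","properties":{"deltas":{"type":"array","items":{"type":"array","items":{"type":"array","items":{"type":"number"}}}},"grip_force":{"type":"number"}},"required":["deltas"]}

```bash
ls; mkdir -p pics; cat > h.py <<'E'
import numpy as np, cv2, pickle
from rig import robot
def grab(n,tag):
    f=robot.grab_frame(n); cv2.imwrite(f'pics/{tag}.png',f['frame'][:,:,::-1]); pickle.dump(f,open(f'pics/{tag}.pkl','wb')); return f
def foc(f): return 200/np.tan(np.radians(f['vertical_fov'])/2)
def cloud(f):
    z=f['range_z'].astype(float); h,w=z.shape; F=foc(f)
    u,v=np.meshgrid(np.arange(w),np.arange(h))
    P=np.stack([(u-f['cx'])/F*z,(v-f['cy'])/F*z,z],-1)
    T=np.linalg.inv(f['world_to_cam']); W=P@T[:3,:3].T+T[:3,3]; W[z==0]=np.nan; return W
def proj(f,p):
    T=f['world_to_cam'];c=T[:3,:3]@np.array(p)+T[:3,3];F=foc(f); return c[1]/c[2]*F+f['cy'],c[0]/c[2]*F+f['cx']
E
python3 - <<'E'
from h import *
print(robot.state())
for n in ['side','top','wrist']:
    f=grab(n,n+'0'); print(n,f['vertical_fov'],f['cx'],f['cy'],f['world_to_cam'].round(3).tolist())
    for q in ['lane','guard','window','pad_top','carton','tape_roll','marker','stamp','dispenser','glue_bottle']:
        try: print(q,[(r['pixel'],round(r['confidence'],2)) for r in robot.search_frame(n,q)])
        except Exception as e: print(q,e)
E
```

```text
pics
{'time': 0.0, 'joints': array([-1.30020497,  0.33389867,  0.0398688 ,  1.466299  , -0.01339805,
        1.34332158, -0.05850465]), 'joint_vel': array([ 0.00074956, -0.00021074, -0.00068022,  0.00114913, -0.00083653,
       -0.00063604, -0.00160428]), 'joint_torque': array([ 2.17641505e-04, -6.58525729e+01,  1.36526227e+00, -4.05571747e+01,
        1.66052644e-02,  1.25157234e-02,  8.98965808e-07]), 'eef_pos': array([234.77698149, 605.60674428, 230.41554968]), 'tcp_rot': array([-3.13993575e+00,  1.12291391e-04,  2.77178432e+00]), 'force': array([-0.01754391, -0.45620515, -0.3249323 ]), 'torque': array([-0.03163238,  0.02093504,  0.00057861]), 'opening': 85.25635102849955}
side 55.86663043901151 317.48733086350165 199.7338001698274 [[0.935, -0.354, -0.005, -507.43], [-0.201, -0.518, -0.831, 176.215], [0.292, 0.779, -0.556, 1046.623], [0.0, 0.0, 0.0, 1.0]]
lane [([213.9, 394.1], 0.85)]
guard [([207.3, 332.1], 0.74)]
window [([209.4, 334.0], 0.71)]
pad_top [([187.4, 360.8], 0.88)]
carton [([189.1, 269.8], 0.8), ([162.8, 369.6], 0.71), ([301.6, 376.4], 0.64)]
tape_roll [([248.5, 312.
[... 357 characters left out ...]
rd [([193.2, 306.0], 0.6)]
window [([196.5, 303.5], 0.67)]
pad_top [([186.3, 312.5], 0.55)]
carton [([206.5, 402.1], 0.76), ([250.4, 189.7], 0.71), ([147.8, 291.3], 0.7), ([229.2, 245.4], 0.66)]
tape_roll [([236.2, 347.4], 0.83)]
marker [([222.5, 295.4], 0.5)]
stamp [([195.7, 356.7], 0.4)]
dispenser [([199.6, 447.0], 0.75)]
glue_bottle [([189.6, 163.8], 0.54)]
wrist 63.23452077603628 320.49712363123996 200.8501203306439 [[0.362, 0.932, -0.001, -648.61], [0.888, -0.345, 0.304, -38.682], [0.283, -0.111, -0.953, 379.575], [0.0, 0.0, 0.0, 1.0]]
lane []
guard []
window []
pad_top []
carton [([293.1, 256.7], 0.98), ([397.7, 139.8], 0.49)]
tape_roll []
marker []
stamp []
dispenser []
glue_bottle []
```

```bash
python3 - <<'E'
import cv2
a=cv2.imread('pics/top0.png');cv2.imwrite('pics/top0c.png',cv2.resize(a[80:300,140:500],None,fx=2.2,fy=2.2,interpolation=3))
E
```

```text
(no output)
```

View pics/side0.png

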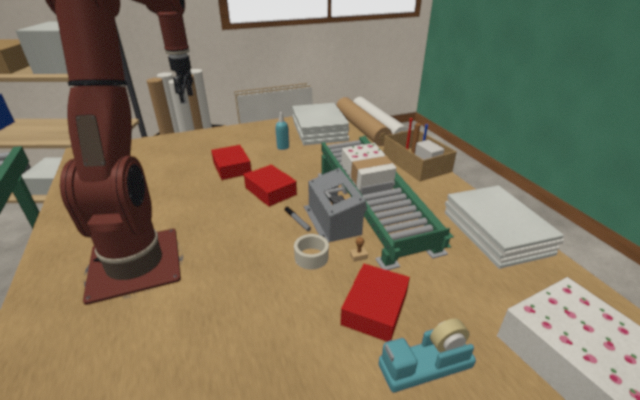

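View pics/top0.png

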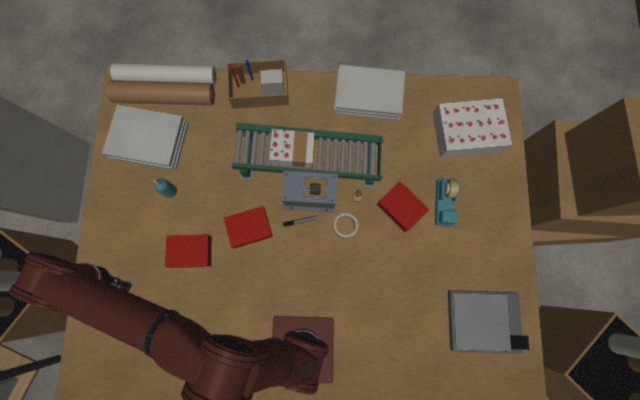

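```bash
sleep 0
```

```text
(no output)
```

View pics/top0c.png

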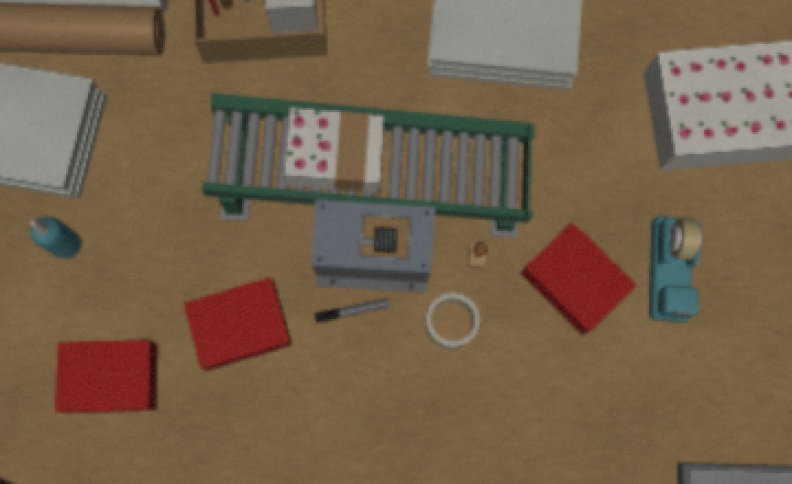

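The white carton on the lane is at top px (148,291). The look-alikes are the red boxes at (250,190), (229,245) and (206,402), and the white stacks and box off the lane. The pad shows in the guard window at about (188,315). I choose that carton and lane, and measure their poses next.

```bash
cat > fit.py <<'E'
from h import *
from scipy.optimize import least_squares
import sys,pickle
f=pickle.load(open(f'pics/{sys.argv[1]}.pkl','rb')); W=cloud(f)
hsv=cv2.cvtColor(f['frame'],cv2.COLOR_RGB2HSV)
g=(hsv[...,0]>60)&(hsv[...,0]<90)&(hsv[...,1]>90)&(W[...,2]>70)&(W[...,2]<145)&(W[...,0]>400)&(W[...,0]<1000)&(abs(W[...,1])<450)
P=W[g]; print('green',len(P),P.min(0),P.max(0))
c,s,a=cv2.minAreaRect(P[:,:2].astype(np.float32)); print(c,s,a)
E
python3 fit.py top0; python3 fit.py side0
python3 - <<'E'
from h import *
for n,pts in [('top0',[(186,312),(188,315),(190,316),(186,290),(176,310),(200,300),(148,291)]),('side0',[(187,361),(190,362)])]:
    f=pickle.load(open(f'pics/{n}.pkl','rb'));W=cloud(f)
    for p in pts: print(n,p,W[p].round(1))
a=cv2.imread('pics/top0.png');cv2.imwrite('pics/top0d.png',cv2.resize(a[160:220,270:350],None,fx=9,fy=9,interpolation=0))
a=cv2.imread('pics/side0.png');cv2.imwrite('pics/side0d.png',cv2.resize(a[130:270,290:460],None,fx=4.2,fy=4.2,interpolation=2))
E
```

```text
green 743 [ 643.28606968 -283.9318908    70.45007525] [834.33603833 281.67314947 135.8553616 ]
(739.5475463867188, -1.55908203125) (563.9069213867188, 183.2008056640625) 88.96392822265625
green 1391 [ 644.74072765 -294.81366681   70.01775771] [835.27090316 268.6536963  130.49370633]
(737.3732299804688, -13.672119140625) (560.6017456054688, 180.65689086914062) 88.44579315185547
top0 (186, 312) [603.2 -19.8  89.7]
top0 (188, 315) [595.  -31.5  92.2]
top0 (190, 316) [588.1 -35.5  88.8]
top0 (186, 290) [597.   63.6 104.6]
top0 (176, 310) [632.4 -11.4 126.2]
top0 (200, 300) [545.4  24.   96.6]
top0 (148, 291) [727.2  61.9 164.7]
side0 (187, 361) [683.1 -13.9 103.5]
side0 (190, 362) [684.8 -18.7  94.9]
```

View pics/top0d.png

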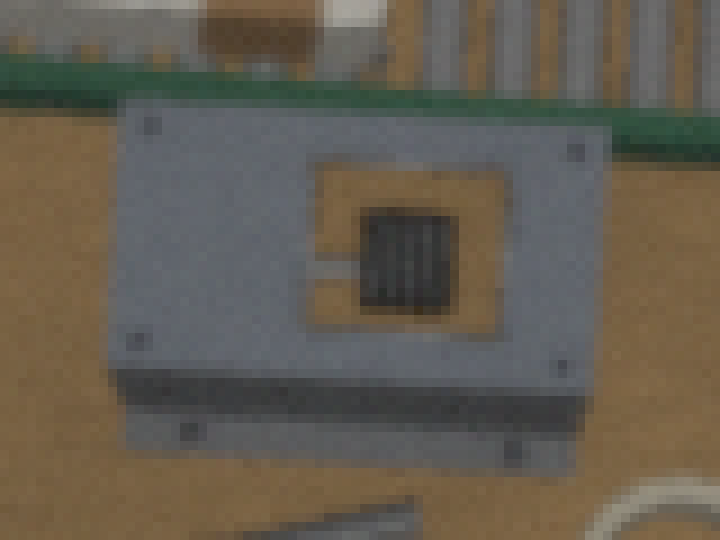

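View pics/side0d.png

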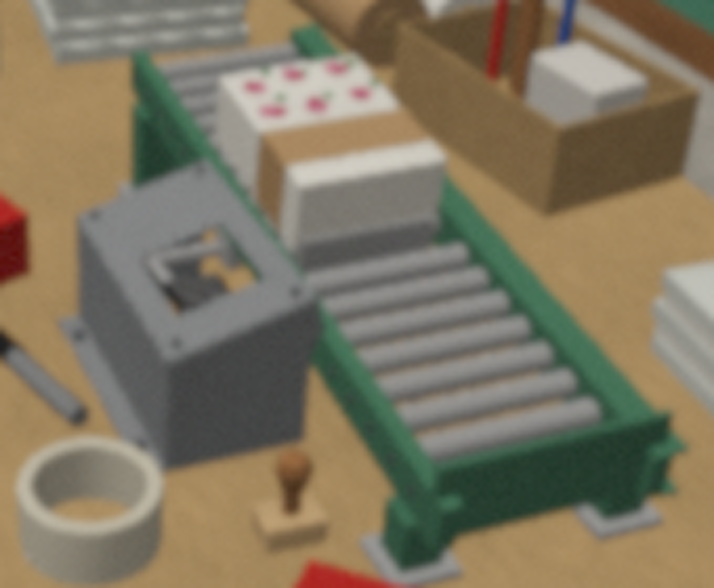

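```bash
cat >> h.py <<'E'
def ray(f,rc,z):
    F=foc(f);T=np.linalg.inv(f['world_to_cam']);d=T[:3,:3]@np.array([(rc[1]-f['cx'])/F,(rc[0]-f['cy'])/F,1]);o=T[:3,3];return (o+d*(z-o[2])/d[2])[:2].round(1)
E
python3 - <<'E'
from h import *
f=pickle.load(open('pics/top0.pkl','rb'));W=cloud(f)
print('pad',ray(f,(188.5,314.8),92))
print('win',ray(f,(187,314.8),110))
for rc in [(178,305),(178,326),(196.5,303.6),(196.8,325)]: print(ray(f,rc,119 if rc[0]<190 else 101))
# rail line fit: near (x<~660) rail & far rail
hsv=cv2.cvtColor(f['frame'],cv2.COLOR_RGB2HSV)
g=(hsv[...,0]>60)&(hsv[...,0]<90)&(hsv[...,1]>90)&(W[...,2]>75)&(W[...,2]<140)&(W[...,0]>600)&(W[...,0]<1000)&(abs(W[...,1])<260)
for a,b in [(600,720),(760,1000)]:
    P=W[g&(W[...,0]>a)&(W[...,0]<b)]; k=np.polyfit(P[:,1],P[:,0],1); print(len(P),k,np.std(P[:,0]-np.polyval(k,P[:,1])))
E
```

```text
pad [593.1 -30.8]
win [594.5 -30.6]
[626.1   7.4]
[628.4 -71.9]
[558.4  10.7]
[559.7 -70.2]
241 [2.92101986e-02 6.57342365e+02] 4.158471167981367
412 [3.43579078e-02 8.16003759e+02] 6.4220945883036995
```

drive_tool(
  deltas=[
    [[-30,-25,-5,0,0,-0.07,1],[-60,-50,-10,0,0,-0.14,1],[-90,-75,-15,0,0,-0.21,1],[-120,-100,-20,0,0,-0.28,1],[-150,-125,-25,0,0,-0.34,1]],
  ],
  grip_force=20,
)

```text
time: 2.07
eef_pos: [330.2, 433.5, 256.6]
tcp_rot: [3.141, 0.0, 3.116]
force: [0.8, 0.8, -1.1]
opening: 25.4
```

drive_tool(
  deltas=[
    [[-20,-35,0,0,0,0,1],[-40,-70,0,0,0,0,1],[-60,-105,0,0,0,0,1],[-80,-140,0,0,0,0,1],[-100,-175,0,0,0,0,1]],
  ],
)

```text
time: 2.48
eef_pos: [426.2, 254.1, 256.9]
tcp_rot: [3.14, 0.001, 3.116]
force: [1.8, 0.8, 0.0]
opening: -0.1
```

drive_tool(
  deltas=[
    [[-20,-35,0,0,0,0,1],[-40,-70,0,0,0,0,1],[-60,-105,0,0,0,0,1],[-80,-140,0,0,0,0,1],[-100,-175,0,0,0,0,1]],
  ],
)

```text
time: 2.9
eef_pos: [522.2, 74.6, 257.2]
tcp_rot: [3.14, 0.001, 3.116]
force: [0.7, 0.2, -0.4]
opening: 0.0
```

drive_tool(
  deltas=[
    [[-8,-30,0,0,0,0,1],[-16,-60,0,0,0,0,1],[-24,-85,0,0,0,0,1],[-30,-105,0,0,0,0,1],[-30,-105,0,0,0,0,1]],
  ],
)

```text
time: 3.32
eef_pos: [549.9, -36.6, 257.4]
tcp_rot: [-3.142, 0.002, 3.109]
force: [0.2, -0.3, 0.6]
opening: -0.1
```

```bash
python3 - <<'E'
from h import *
f=grab('wrist','w1');W=cloud(f);print(robot.state()['eef_pos'],f['world_to_cam'].round(3).tolist())
print(robot.search_frame('wrist','pad_top'),robot.search_frame('wrist','window'))
cv2.imwrite('pics/w1b.png',cv2.resize(f['frame'][:,:,::-1],(800,500)))
E
```

```text
[549.62102231 -33.86279089 257.27067342] [[0.033, 0.999, -0.001, 19.628], [0.952, -0.031, 0.306, -571.332], [0.306, -0.011, -0.952, 235.157], [0.0, 0.0, 0.0, 1.0]]
[{'pixel': [219.0, 330.6], 'confidence': 0.94}] [{'pixel': [203.2, 373.2], 'confidence': 0.85}, {'pixel': [202.7, 191.5], 'confidence': 0.52}]
```

View pics/w1b.png

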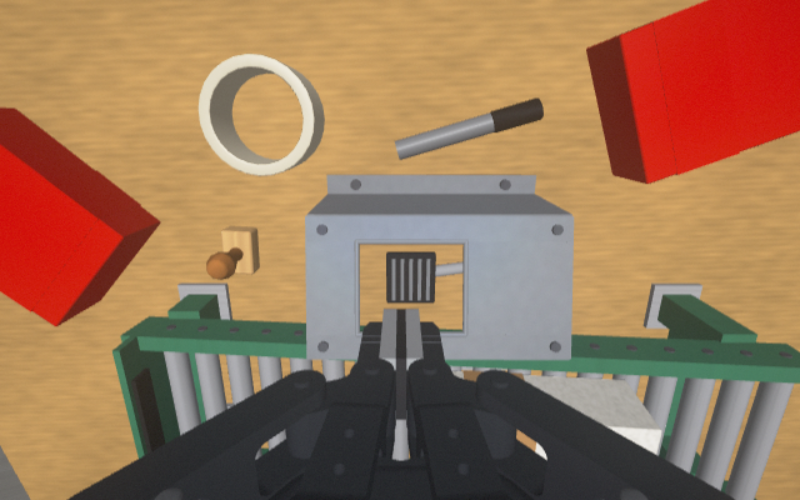

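The wrist crop confirms the black ribbed pad in the guard window at px (222,329) full-res, with the white carton uphill on the right and the red boxes off the lane. Next I measure the pad, the window and the finger silhouette.

```bash
python3 - <<'E'
from h import *
f=pickle.load(open('pics/w1.pkl','rb'));W=cloud(f);s=.8
q=lambda c,r:(r*s,c*s)
print('pad rows/cols', [ray(f,q(*p),92) for p in [(387,252),(435,252),(387,302),(435,302)]], ray(f,q(411,277),92))
print('padcloud',np.nanmedian(W[int(265*s):int(290*s),int(390*s):int(432*s)].reshape(-1,3),0))
print('win',[ray(f,q(*p),z) for p,z in [((357,243),101),((464,243),101),((466,333),119),((357,333),119)]])
print('guard front edge',ray(f,q(308,214),96),ray(f,q(570,214),96),'holes',ray(f,q(322,229),98),ray(f,q(557,229),98))
# fingers
tcp=robot.state()['eef_pos']
D=W-tcp; m=(abs(D[...,0])<60)&(abs(D[...,1])<90)&(D[...,2]>-15)&(D[...,2]<140)&(W[...,2]>190)
for z in range(-10,120,8):
    k=m&(D[...,2]>=z)&(D[...,2]<z+8)
    if k.sum()>3: print(z,k.sum(),'x',D[k][:,0].min().round(),D[k][:,0].max().round(),'y',D[k][:,1].min().round(),D[k][:,1].max().round())
E
```

```text
pad rows/cols [array([570. , -49.1]), array([571.3, -11.1]), array([613.4, -51. ]), array([614.7, -11.4])] [591.9 -30.6]
padcloud [592.22742063 -31.45213381  91.1112596 ]
win [array([559.1, -71.4]), array([561.8,  10.4]), array([629.1,  10.3]), array([626.3, -73.9])]
guard front edge [ 536.4 -107.7] [542.9  91.4] holes [548.  -97.7] [553.9  81.7]
-2 92 x -12.0 -7.0 y -18.0 5.0
6 466 x -12.0 -6.0 y -20.0 7.0
14 567 x -12.0 -6.0 y -20.0 7.0
22 684 x -12.0 -6.0 y -20.0 7.0
30 836 x -12.0 11.0 y -20.0 7.0
38 1325 x -15.0 12.0 y -37.0 24.0
46 3680 x -16.0 12.0 y -44.0 31.0
54 6213 x -15.0 10.0 y -50.0 37.0
62 5702 x -19.0 10.0 y -56.0 43.0
70 8615 x -19.0 5.0 y -62.0 51.0
78 8712 x -19.0 -4.0 y -67.0 55.0
86 1530 x -20.0 -12.0 y -63.0 51.0
```

```bash
python3 - <<'E'
from h import *
s0=robot.state();f=grab('wrist','w2');W=cloud(f);print(s0['eef_pos'],s0['tcp_rot'],robot.state()['eef_pos'])
cv2.imwrite('pics/w2b.png',cv2.resize(f['frame'][120:320,200:440,::-1],None,fx=3,fy=3,interpolation=2))
tcp=s0['eef_pos']
D=W-tcp; m=(abs(D[...,0])<60)&(abs(D[...,1])<90)&(D[...,2]>-15)&(D[...,2]<140)&(W[...,2]>190)
for z in range(-10,60,8):
    k=m&(D[...,2]>=z)&(D[...,2]<z+8)
    if k.sum()>3: print(z,k.sum(),'x',D[k][:,0].min().round(),D[k][:,0].max().round(),'y',D[k][:,1].min().round(),D[k][:,1].max().round())
b=(f['frame'].max(-1)<110)&(abs(W[...,2]-91)<4)&(abs(W[...,0]-592)<35)&(abs(W[...,1]+31)<35)
P=W[b];print('pad',len(P),P.min(0),P.max(0),cv2.minAreaRect(P[:,:2].astype(np.float32)))
print('tcp px',proj(f,tcp))
E
```

```text
[549.39827393 -30.59827359 257.08557039] [3.13949916e+00 1.32307303e-03 3.11567368e+00] [549.3696353  -29.97138433 257.05902364]
-2 95 x -13.0 -7.0 y -12.0 10.0
6 478 x -13.0 -7.0 y -14.0 13.0
14 577 x -13.0 -7.0 y -14.0 13.0
22 668 x -13.0 -7.0 y -14.0 13.0
30 827 x -13.0 10.0 y -14.0 13.0
38 1438 x -16.0 11.0 y -31.0 31.0
46 3831 x -16.0 11.0 y -39.0 37.0
54 6144 x -17.0 9.0 y -45.0 43.0
pad 1077 [570.93042746 -51.26018387  87.69490301] [614.97689741 -11.49110687  93.19614057] ((593.1431884765625, -30.894794464111328), (39.07743453979492, 43.087039947509766), 87.74972534179688)
tcp px (np.float64(266.04520945254313), np.float64(322.42031204333625))
```

View pics/w2b.png

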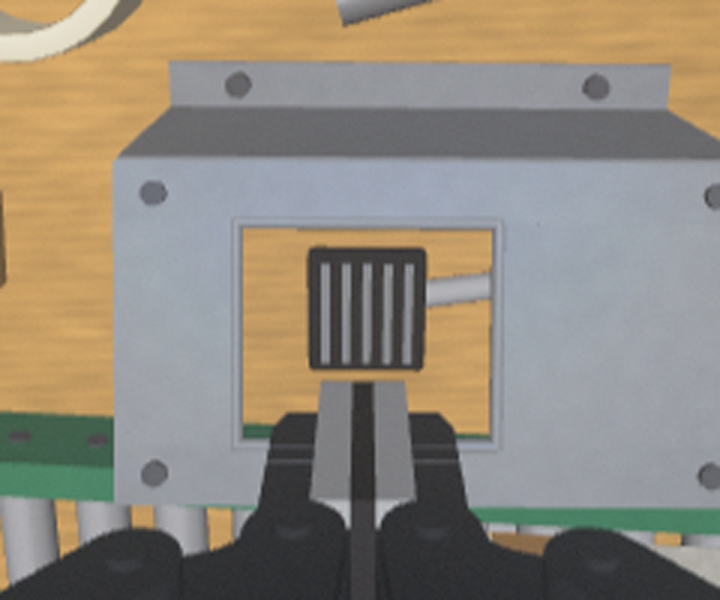

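drive_tool(
  deltas=[
    [[-20,0,20,0,0,0,1],[-43,0,50,0,0,0,1],[-43,0,80,0,0,0,1],[-43,0,107,0,0,0,1],[-43,0,107,0,0,0,1]],
  ],
)

```text
time: 3.93
eef_pos: [589.3, -28.9, 144.6]
tcp_rot: [3.14, -0.007, 3.119]
force: [-0.4, 0.1, 0.5]
opening: -0.2
```

drive_tool(
  deltas=[
    [[0,0,0,0,0,0,1],[0,0,0,0,0,0,1]],
  ],
)

```text
time: 4.1
eef_pos: [589.3, -27.6, 145.3]
tcp_rot: [3.14, -0.008, 3.121]
force: [0.0, -0.0, -0.3]
opening: -0.2
```

```bash
python3 - <<'E'
from h import *
s0=robot.state();f=grab('wrist','w3');print(s0['eef_pos'],s0['tcp_rot'],s0['force'])
cv2.imwrite('pics/w3b.png',cv2.resize(f['frame'][120:400,160:480,::-1],None,fx=2,fy=2,interpolation=2))
g=robot.grab_frame('side');cv2.imwrite('pics/s3.png',cv2.resize(g['frame'][100:280,230:460,::-1],None,fx=3,fy=3,interpolation=2))
E
```

```text
[589.25432164 -27.60603836 145.26606967] [ 3.13978778 -0.00762498  3.12099095] [ 0.02648245 -0.04982936 -0.33403209]
```

View pics/w3b.png

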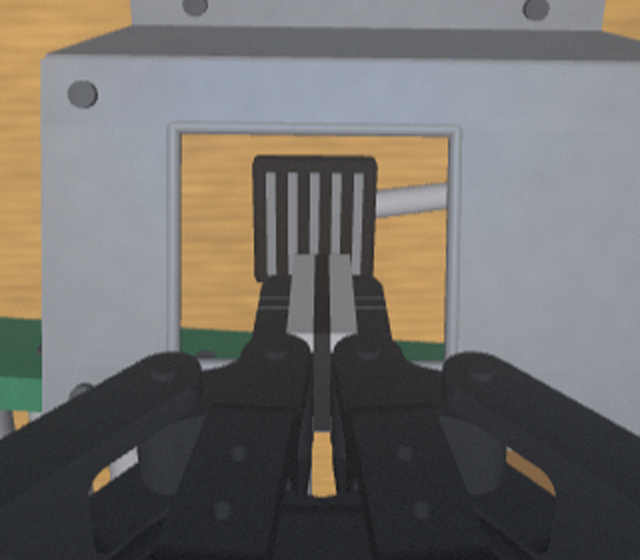

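View pics/s3.png

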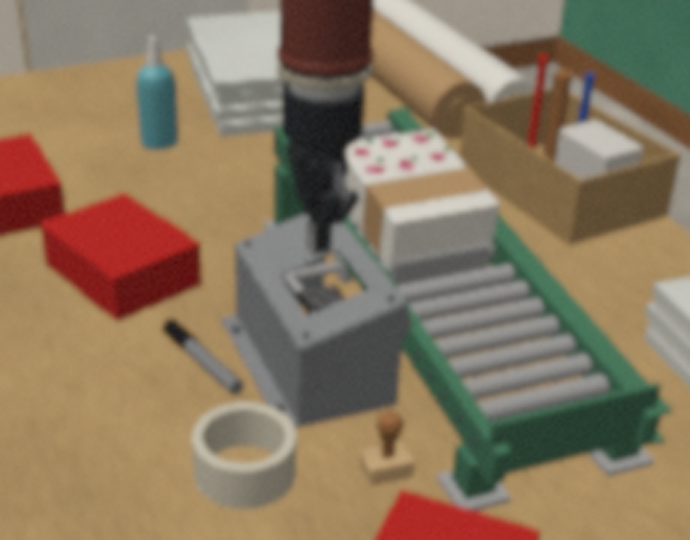

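Centred on the pad within 4 mm in x, and 4–5 mm uphill in y. I correct that and go down part-way.

drive_tool(
  deltas=[
    [[-4,-6,5,0,0.008,0,1],[-4,-6,12,0,0.008,0,1],[-4,-6,20,0,0.008,0,1],[-4,-6,20,0,0.008,0,1]],
  ],
)

```text
time: 4.53
eef_pos: [593.1, -34.5, 124.6]
tcp_rot: [3.14, -0.015, 3.12]
force: [0.3, 0.3, -0.2]
opening: 0.2
```

drive_tool(
  deltas=[
    [[0,1,8,0,-0.013,0,1],[0,1,16,0,-0.013,0,1],[0,1,24,0,-0.013,0,1],[0,1,24,0,-0.013,0,1]],
  ],
)

```text
time: 4.87
eef_pos: [591.6, -33.2, 98.7]
tcp_rot: [3.14, -0.005, 3.12]
force: [-1.2, -0.2, 0.1]
opening: -0.1
```

```bash
python3 - <<'E'
from h import *
s0=robot.state();f=grab('wrist','w4');print(s0['eef_pos'],s0['tcp_rot'],s0['force'])
cv2.imwrite('pics/w4b.png',cv2.resize(f['frame'][120:400,160:480,::-1],None,fx=2,fy=2,interpolation=2))
E
```

```text
[591.59364879 -33.21091381  98.74239586] [ 3.14008924 -0.00500217  3.11999391] [-1.18497607 -0.15354893  0.11547784]
```

View pics/w4b.png

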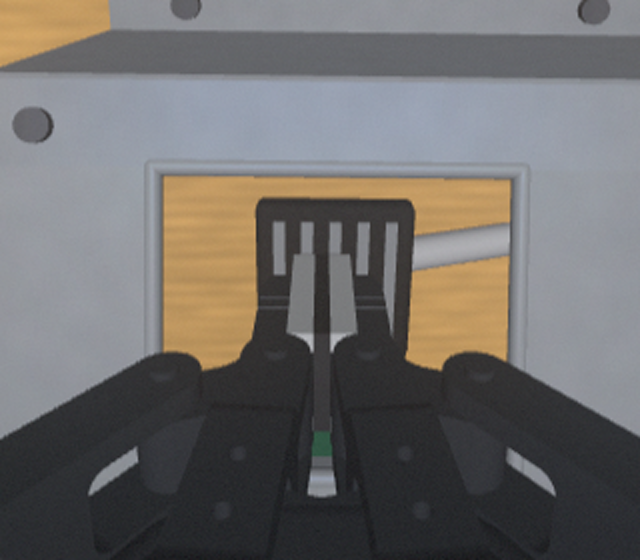

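drive_tool(
  deltas=[
    [[0,2,7,0,0,0,1],[0,2,13,0,0,0,1],[0,2,19,0,0,0,1],[0,2,25,0,0,0,1],[0,2,25,0,0,0,1]],
  ],
)

```text
time: 5.33
eef_pos: [592.5, -33.4, 74.3]
tcp_rot: [-3.141, -0.003, 3.118]
force: [-0.7, -4.8, 8.4]
opening: 0.1
```

```bash
python3 - <<'E'
from h import *
s0=robot.state();f=grab('side','s5');print(s0['eef_pos'],s0['tcp_rot'],s0['force'])
cv2.imwrite('pics/s5b.png',cv2.resize(f['frame'][100:280,230:460,::-1],None,fx=3,fy=3,interpolation=2))
f=grab('wrist','w5');cv2.imwrite('pics/w5b.png',cv2.resize(f['frame'][120:400,160:480,::-1],None,fx=2,fy=2,interpolation=2))
E
```

```text
[592.53177177 -33.38710907  74.29475685] [-3.14085875e+00 -2.86886601e-03  3.11841206e+00] [-0.65516733 -4.81396495  8.43507552]
```

View pics/s5b.png

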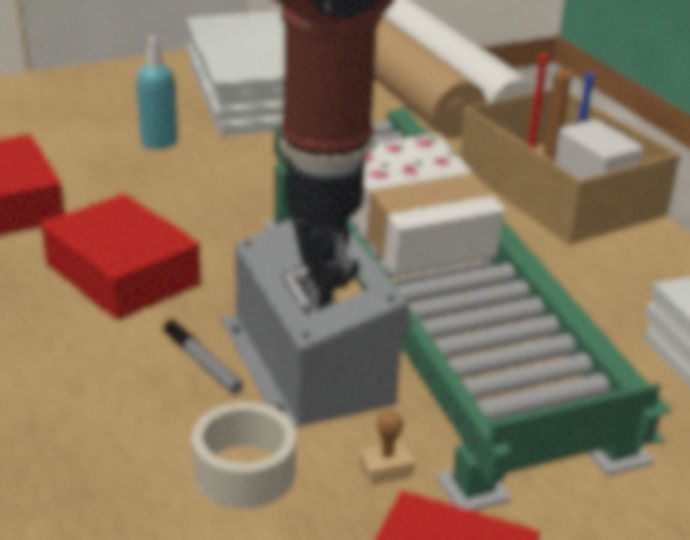

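View pics/w5b.png

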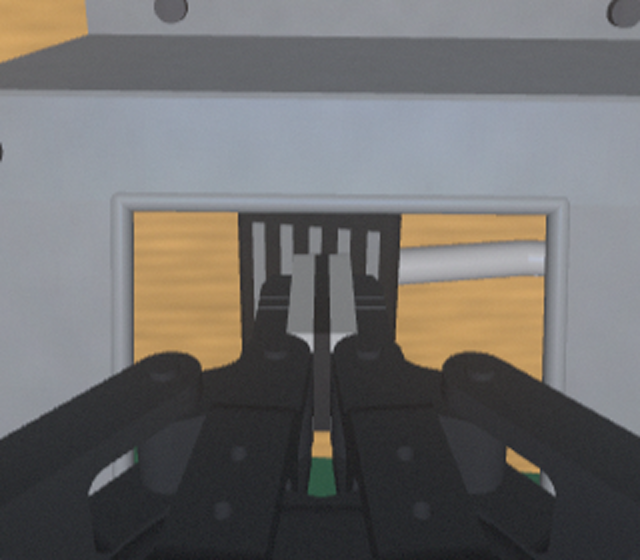

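The blade has dropped and the carton is starting to roll. I hold the lever down.

drive_tool(
  deltas=[
    [[0,1,1,0,0,0,1],[0,1,1,0,0,0,1],[0,1,1,0,0,0,1],[0,1,1,0,0,0,1],[0,1,1,0,0,0,1]],
  ],
)

```text
time: 5.85
eef_pos: [592.6, -33.5, 74.2]
tcp_rot: [-3.14, -0.003, 3.117]
force: [-2.9, -3.3, 7.3]
opening: -0.4
```

drive_tool(
  deltas=[
    [[0,0,0.5,0,0,0,1],[0,0,0.5,0,0,0,1],[0,0,0.5,0,0,0,1],[0,0,0.5,0,0,0,1],[0,0,0.5,0,0,0,1]],
  ],
)

```text
time: 6.27
eef_pos: [592.6, -33.7, 73.9]
tcp_rot: [-3.14, -0.003, 3.117]
force: [-2.4, -1.0, 6.1]
opening: 0.1
```

drive_tool(
  deltas=[
    [[0,0,0.5,0,0,0,1],[0,0,0.5,0,0,0,1],[0,0,0.5,0,0,0,1],[0,0,0.5,0,0,0,1],[0,0,0.5,0,0,0,1]],
  ],
)

```text
time: 6.68
eef_pos: [592.6, -33.8, 73.6]
tcp_rot: [-3.141, -0.003, 3.117]
force: [-2.8, 0.5, 7.2]
opening: -0.4
```

```bash
python3 - <<'E'
from h import *
s0=robot.state();print(s0['eef_pos'],s0['force'])
f=grab('side','s6')
cv2.imwrite('pics/s6b.png',cv2.resize(f['frame'][100:280,230:460,::-1],None,fx=3,fy=3,interpolation=2))
f=grab('top','t6')
cv2.imwrite('pics/t6b.png',cv2.resize(f['frame'][100:260,220:420,::-1],None,fx=3.5,fy=3.5,interpolation=2))
E
```

```text
[592.63983564 -33.82902012  73.62010285] [-2.79889145  0.54438494  7.16099376]
```

View pics/s6b.png

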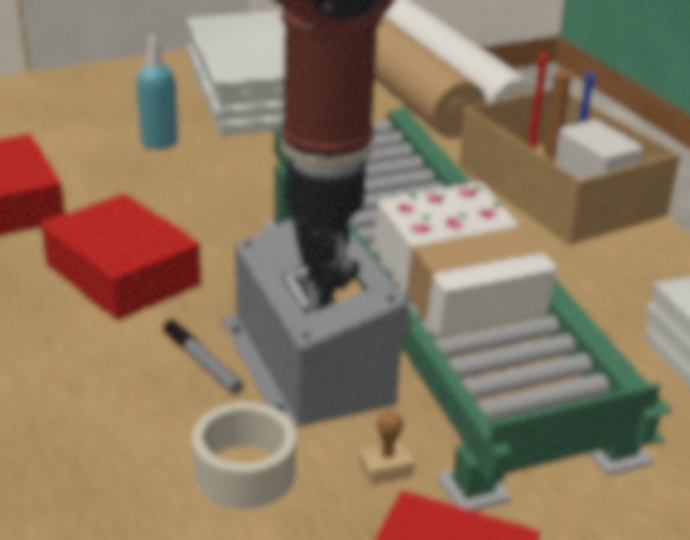

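View pics/t6b.png

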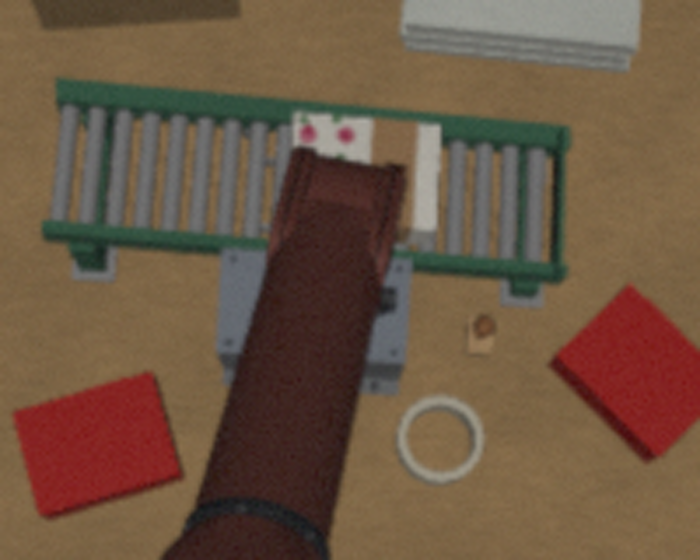

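The carton has rolled about halfway, with its front edge at top px (~158,345). I keep holding.

drive_tool(
  deltas=[
    [[0,0,0.2,0,0,0,1],[0,0,0.2,0,0,0,1],[0,0,0.2,0,0,0,1],[0,0,0.2,0,0,0,1],[0,0,0.2,0,0,0,1]],
  ],
)

```text
time: 7.2
eef_pos: [592.6, -33.8, 73.6]
tcp_rot: [-3.141, -0.003, 3.117]
force: [-2.2, -0.3, 6.6]
opening: -0.2
```

drive_tool(
  deltas=[
    [[0,0,0.2,0,0,0,1],[0,0,0.2,0,0,0,1],[0,0,0.2,0,0,0,1],[0,0,0.2,0,0,0,1],[0,0,0.2,0,0,0,1]],
  ],
)

```text
time: 7.62
eef_pos: [592.7, -33.9, 73.6]
tcp_rot: [-3.141, -0.003, 3.117]
force: [-1.4, -0.9, 6.1]
opening: -0.3
```

drive_tool(
  deltas=[
    [[0,0,0.2,0,0,0,1],[0,0,0.2,0,0,0,1],[0,0,0.2,0,0,0,1],[0,0,0.2,0,0,0,1],[0,0,0.2,0,0,0,1]],
  ],
)

```text
time: 8.03
eef_pos: [592.7, -33.9, 73.6]
tcp_rot: [-3.141, -0.003, 3.117]
force: [-2.7, -0.4, 6.8]
opening: -0.2
```

drive_tool(
  deltas=[
    [[0,0,0.2,0,0,0,1],[0,0,0.2,0,0,0,1],[0,0,0.2,0,0,0,1],[0,0,0.2,0,0,0,1],[0,0,0.2,0,0,0,1]],
  ],
)

```text
time: 8.45
eef_pos: [592.6, -33.9, 73.5]
tcp_rot: [3.142, -0.003, 3.117]
force: [-2.5, -0.8, 6.5]
opening: 0.2
```

drive_tool(
  deltas=[
    [[0,0,0.2,0,0,0,1],[0,0,0.2,0,0,0,1],[0,0,0.2,0,0,0,1],[0,0,0.2,0,0,0,1],[0,0,0.2,0,0,0,1]],
  ],
)

```text
time: 8.87
eef_pos: [592.6, -33.9, 73.5]
tcp_rot: [3.141, -0.003, 3.117]
force: [-2.0, 0.4, 6.4]
opening: 0.5
```

```bash
python3 - <<'E'
from h import *
s0=robot.state();print(s0['time'],s0['eef_pos'],s0['force'])
f=grab('side','s7')
cv2.imwrite('pics/s7b.png',cv2.resize(f['frame'][100:280,230:460,::-1],None,fx=3,fy=3,interpolation=2))
f=grab('top','t7');W=cloud(f)
cv2.imwrite('pics/t7b.png',cv2.resize(f['frame'][100:260,220:420,::-1],None,fx=3.5,fy=3.5,interpolation=2))
E
```

```text
8.8667 [592.63965578 -33.85785019  73.52090776] [-2.02860438  0.44624634  6.42767787]
```

View pics/s7b.png

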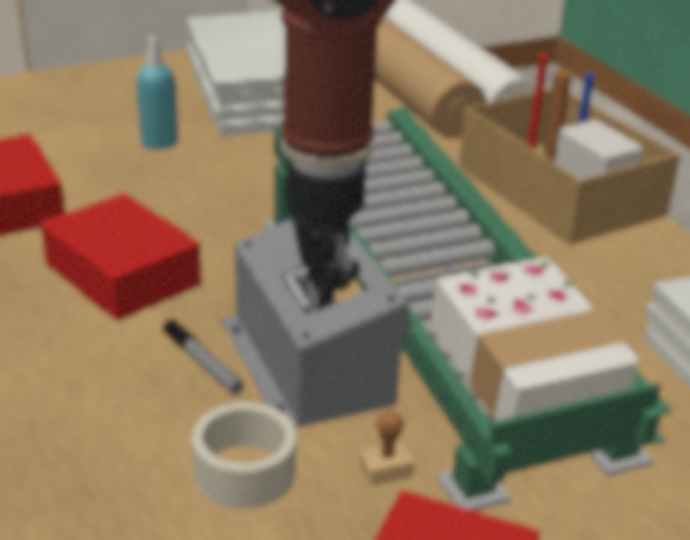

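View pics/t7b.png

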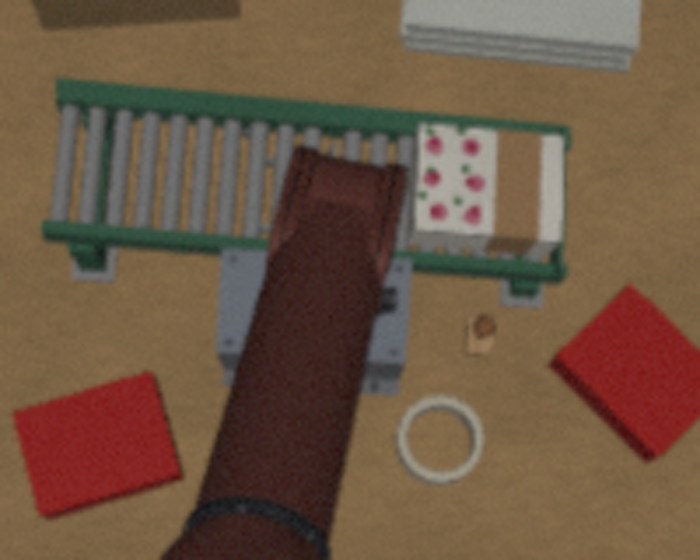

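It looks like it is at the end stop. I hold on a bit more and check that it no longer moves.

drive_tool(
  deltas=[
    [[0,0,0.2,0,0,0,1],[0,0,0.2,0,0,0,1],[0,0,0.2,0,0,0,1],[0,0,0.2,0,0,0,1],[0,0,0.2,0,0,0,1]],
  ],
)

```text
time: 9.38
eef_pos: [592.7, -33.8, 73.5]
tcp_rot: [3.141, -0.003, 3.117]
force: [-3.4, -1.3, 6.4]
opening: 0.0
```

drive_tool(
  deltas=[
    [[0,0,0.2,0,0,0,1],[0,0,0.2,0,0,0,1],[0,0,0.2,0,0,0,1],[0,0,0.2,0,0,0,1],[0,0,0.2,0,0,0,1]],
  ],
)

```text
time: 9.8
eef_pos: [592.6, -33.9, 73.5]
tcp_rot: [3.141, -0.003, 3.117]
force: [-2.1, -0.7, 5.1]
opening: -0.3
```

```bash
cat > cart.py <<'E'
from h import *
import sys
# lane frame from pad (592.8,-31): pad at lane x=-142.5,y~3.5 ; yaw -0.028
def cart(tag):
    f=pickle.load(open(f'pics/{tag}.pkl','rb'));W=cloud(f)
    a=-0.028;y=np.array([-np.sin(a),np.cos(a)]);x=np.array([np.cos(a),np.sin(a)])
    wc=np.array([593.,-31.]) # window centre
    d=W[...,:2]-wc; X=d@x-142.5; Y=d@y  # Y relative to window centre
    m=(abs(X)<55)&(W[...,2]>120)&(W[...,2]<180)&(abs(Y)<290)&(f['frame'].astype(int).max(-1)>130)
    P=np.stack([X[m],Y[m],W[...,2][m]],-1); print(tag,len(P),np.percentile(P,[1,50,99],0).round(1).tolist())
for t in sys.argv[1:]: cart(t)
E
python3 - <<'E'
from h import *
grab('top','t8');print(robot.state()['eef_pos'],robot.state()['force'])
E
python3 cart.py top0 t7 t8
python3 - <<'E'
from h import *
a=pickle.load(open('pics/t7.pkl','rb'))['frame'][110:190,320:400].astype(int);b=pickle.load(open('pics/t8.pkl','rb'))['frame'][110:190,320:400].astype(int)
print(abs(a-b).mean(), cv2.phaseCorrelate(a.mean(-1),b.mean(-1)))
E
```

```text
[592.63959875 -33.89011434  73.48221669] [-2.54490007 -0.21385543  6.98250573]
top0 818 [[-54.3, 16.7, 149.5], [-1.0, 115.3, 162.6], [53.9, 172.1, 171.4]]
t7 820 [[-54.2, -239.6, 126.5], [-2.3, -141.8, 140.0], [54.1, -84.4, 149.8]]
t8 827 [[-54.1, -239.3, 127.7], [-1.7, -141.5, 139.5], [53.9, -84.1, 149.6]]
1.96328125 ((-0.03240568966833024, -0.017370206501873042), 0.9457588099141724)
```

The carton is stationary. It moved 256–257 mm, so it is at y ≈ -174, against the stop. I let the lever up and withdraw straight up.

drive_tool(
  deltas=[
    [[0,1,-6,0,0,0,1],[0,2,-14,0,0,0,1],[0,2,-24,0,0,0,1],[0,2,-36,0,0,0,1],[0,2,-50,0,0,0,1]],
  ],
)

```text
time: 10.27
eef_pos: [592.5, -32.1, 124.3]
tcp_rot: [3.141, -0.004, 3.117]
force: [0.4, 0.3, 0.2]
opening: 0.2
```

drive_tool(
  deltas=[
    [[0,0,-20,0,0,0,1],[0,0,-50,0,0,0,1],[0,0,-80,0,0,0,1],[0,0,-110,0,0,0,1],[0,0,-120,0,0,0,1]],
  ],
)

```text
time: 10.68
eef_pos: [594.3, -32.9, 249.8]
tcp_rot: [3.14, 0.002, 3.116]
force: [0.1, -0.8, 0.4]
opening: 0.7
```

drive_tool(
  deltas=[
    [[40,0,0,0,0,0,1],[60,0,0,0,0,0,1],[60,0,0,0,0,0,1],[60,0,0,0,0,0,1],[60,0,0,0,0,0,1]],
  ],
)

```text
time: 11.1
eef_pos: [534.7, -31.2, 250.1]
tcp_rot: [3.14, 0.003, 3.116]
force: [0.8, -0.4, -0.3]
opening: 0.1
```

```bash
python3 - <<'E'
from h import *
s0=robot.state();print(s0['time'],s0['eef_pos'],s0['force'])
f=grab('side','s9');f2=grab('top','t9');w=grab('wrist','w9');W=cloud(w)
a=cv2.resize(f['frame'][100:280,230:460,::-1],None,fx=2,fy=2);b=cv2.resize(w['frame'][:,:,::-1],None,fx=.9,fy=.9)
o=np.zeros((600,800,3),np.uint8)
o[:360,:460]=a;cv2.imwrite('pics/s9b.png',a);cv2.imwrite('pics/w9b.png',b)
b=(w['frame'].max(-1)<110)&(abs(W[...,2]-85)<18)&(abs(W[...,0]-592)<30)&(abs(W[...,1]+31)<30)
P=W[b];print('pad',len(P),np.median(P,0))
E
python3 cart.py t9
```

```text
11.1 [534.7359739  -31.21242466 250.09885775] [ 0.77249879 -0.41195658 -0.32863363]
pad 868 [584.82945418 -29.22003762  90.59190111]
t9 802 [[-53.7, -239.6, 126.7], [-2.0, -141.9, 139.8], [53.8, -84.5, 149.5]]
```

View pics/s9b.png

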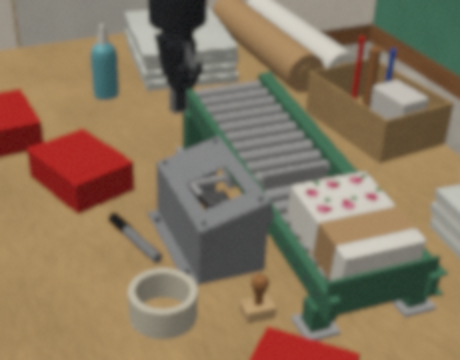

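View pics/w9b.png

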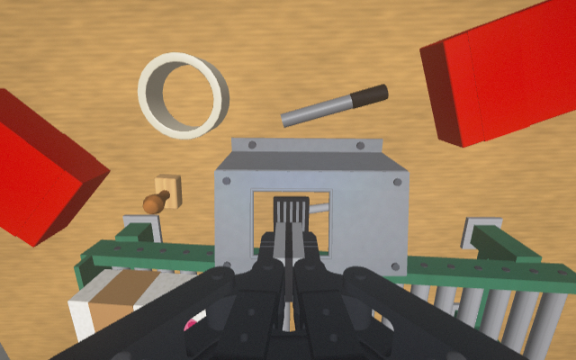

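The pad is back up at about 91 mm, the carton rests at the end stop, the hand is clear and the other things haven't moved.

```bash
python3 -c "
from rig import robot
print(robot.hand_in())"
```

```text
the job is handed in; nothing more can be done
None
```

I pressed the lever pad down through the guard window with the closed fingertips. I kept it down until the carton reached the end stop, then let it up, lifted straight out and handed in at about 11 s.

- **Press:** the TCP went down to about 73.5 mm, roughly 0.17–0.18 rad on the lever, with about 6–8 N on the tool for about 4.5 s. I worked the angle out from the height; I could not read the lever joint directly.
- **Carton:** it moved about 256–257 mm, so it sits at about y = -174 mm in the lane frame. It did not move between pictures before and after the lever was let up.
- **Lever and bench:** the pad is back at about 91 mm, so the lever is up. By eye, the tape roll, marker, stamp and bottle had not moved. The dispenser was outside the last crops, but the arm never went near it.
- **Guard:** I saw no sign of touching it, and the tool force was near zero once the hand was out. While the lever was held there was a steady sideways force of about 2–3 N towards the robot. I took it for pad friction and sensor bias, but did not confirm that.

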